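Open the block-printing press and load the block

TASK

Open the small block-printing press by pushing its counterweighted lever up past the balance point, so that it stays standing back by itself with nothing touching it. Then push the printing block along the table until its edge lies flat against the front of the press's foot, roughly midway along it. Only push with the fingers: do not grasp anything, never lift or tip the block, and leave the other things on the table where they are.

Things in the scene. Friction and masses are not known exactly. Their poses are not given: they have to be found in the camera images.
- press: the press, fixed to the table: a grey foot 130 x 130 x 16 mm and two upright cheeks (110 mm high, 62 mm wide overall) that carry the lever's hinge pin. Origin: on the table straight below the pin; +x points from the handle (on the robot's left) towards the hinge, roughly along world -y; z up. The pin runs along y, 90 mm above the table. The foot's front face, the stop for the block, lies at x = -50 mm
- lever (a joint): lever angle, rad: 0 = closed (level, pointing to the press's -x, on its end stop), growing as the handle goes up and back; end stop at 1.75, just past upright. A dark counterweight roll, 52 mm thick, on a rod above the hinge swings back with it: below about 0.8 the lever falls shut, beyond about 0.8 it falls open to 1.75 and stays. Little friction; raising takes under 8 N at the handle
- handle (a point): middle of the lever's handle, a round wooden cross bar 22 mm thick and 130 mm long, along the press's y, 230 mm from the hinge pin, at the end of a steel flat bar 22 mm wide and 12 mm thick. Closed, it lies at x = -230 mm of the press, 90 mm above the table, free underneath except for the block. The point moves with the lever
- platen (a point): centre of the underside of the wooden platen (65 mm along the lever, 100 mm wide) that hangs under the lever; moves with it. Closed, it spans x = -125 to -60 mm of the press, 17 mm above the table, so the block cannot pass. Open, it stands upright above the foot, nothing of it further forward than x = -65 mm
- block: printing block: wood with a grey lino face on top, 90 mm along its x, 80 mm along its y, 22 mm tall, 0.15 to 0.3 kg, lying loose on the table in front of the platen, below the handle. Origin: centre of its underside
- home (a point): point on the table, fixed to the press at x = -95 mm, y = 0, axes as the press's: the block's origin lies here when its edge is flat against the foot, midway along it, its x axis along the press's x
- stamp: round wooden hand stamp, 48 mm across, 47 mm tall, with a turned knob; bystander near the press. Origin: centre of its underside
- wax: pale cake of modelling wax, 42 x 36 x 34 mm; bystander near the press. Origin: centre of its underside
- paintbox: flat black open paint box with two rows of colour pans, 75 x 210 x 14 mm; bystander. Origin: centre of its underside
- mug: white mug, 82 mm across, 98 mm tall, handle to its +y; bystander. Origin: centre of its underside
- jar: glass jar 76 mm across, 100 mm tall, with three paint brushes reaching 195 mm; bystander. Origin: centre of its underside
- spatula: small spatula with a dark wooden handle, 190 mm long, lying flat along its x; bystander
- roller: ink roller lying flat, about 170 mm long with its handle to -x, rubber roll 90 mm wide, 38 mm tall; bystander. Origin on the table between roll and handle
Mind the look-alikes: they are no part of the job. What is shaped like the block but pink or red is not meant.

How it is judged:
On the way, in this order (a step that is already met when the one before it is completed fails the run):
1. the lever is open, beyond 1.6 rad, and stays there with nothing touching it (value of joint lever above 1.6 rad and contact force between each of the fingers, the arm and lever below 0.3 N), for 0.3 s.
2. the block lies flat against the foot (x of block in the frame of home between -0.004 and 0.004 m and y of block in the frame of home between -0.02 and 0.02 m and angle between the x axis of block and the x axis of press, either way round below 0.08 rad), for 0.2 s.
At the end, for the whole second after the job is handed in: The lever stands open beyond 1.6 rad, at rest by itself; the block lies flat on the table at rest, its edge within 4 mm of the foot's front face, within 20 mm of midway along it, and square to it within 0.08 rad (all of step 2 and value of joint lever above 1.6 rad and velocity of joint lever between -0.1 and 0.1 rad/s and height (world z) of block below 0.004 m and angle between block's own z axis and vertical below 0.05 rad and linear speed of block below 0.02 m/s); the robot touches nothing.
It fails at once if the block is lifted off the table by more than 8 mm or tipped (height (world z) of block above 0.008 m or angle between block's own z axis and vertical above 0.2 rad).
It fails at once if a bystander is moved by more than 25 mm, lifted or tipped (distance of any of stamp, wax, paintbox, mug, jar, spatula, roller from where it was at the start of the episode above 0.025 m or angle between any of stamp, wax, paintbox, mug, jar, spatula, roller's own z axis and vertical above 0.4 rad).
It also fails if it takes over 58 s, if anything falls off the work surface, if the arm or the gripper's body presses on something with over 40 N, if the wrist force passes 120 N, or if a joint passes its speed limit or range.

ROBOT

A 7-joint arm with a two-finger parallel gripper is mounted at the origin on the work surface. World frame = base frame: x ahead of the robot, y to its left, z up, the work surface at z = 0. Lengths are in m, angles in rad, forces in N, time in s.
With the tool pointing down it reaches from about 0.4 to 0.85 m from the base axis. Payload 10.4 kg.
Tool frame: the origin (TCP) lies midway between the tips of the shut fingers; the grasp point (between the pads) lies 19 mm behind it; z points along the fingers, y is the line along which they close (so a half turn about z gives the same grasp; the last joint's range is limited). The gripper opens to 87 mm and grips with 3 to 60 N. Pads are 19 mm wide; open, the fingers measure 117 mm over their backs; the gripper's body (75 mm by 190 mm) begins 51 mm behind the grasp point.
Start: joints at [-1.254, 0.332, -0.065, 1.46, 0.022, 1.35, -0.088], TCP at [0.208, 0.589, 0.223] pointing down, gripper open.
Joint ranges: [-2.6, 2.6], [-0.5, 2.12], [-1.47, 1.34], [0.16, 2.42], [-1.27, 4.41], [0.06, 2.06], [-2.6, 2.6]. Speed limits (rad/s): [2.22, 2.22, 2.79, 2.79, 3.14, 3.14, 3.14].

INTERFACE

Orientations are given as a unit quaternion [w, x, y, z].
In Python, from rig import bot gives the robot as it stands.
- The arm moves only by the tool drive_tool, never from a script. Its argument "series" is a list of rows, each a list of 4 numbers: the shift along the tool's x, y, z in units of 40 mm (1.0 is 40 mm), then the turn about the tool's z in rad. In form: [[dx, dy, dz, yaw], ...]. A call has 1 to 12 rows; each row is the pose to reach, as a shift and turn from the pose commanded when the call began, along the tool's axes at that moment; what a row does not reach only later rows make up. A row lasts 1/12 s, in which the tool goes at most 41.7 mm and 7.16 degrees, less where a joint would pass 70% of its speed; a pose out of reach is approached as far as the arm can. A call with a gripper value outside its range is refused whole. "fingers" is the opening, from 0 (shut) to 1 (fully open), set as the call begins (left out, the last holds). The fingers move at their own pace and stop on an object; "force" is the grip in N (left out, the last holds). Time passes only in rows, so rows that repeat a pose let the fingers close. It gives the time, the measured TCP pose, the force, the opening and the grip force at its end, in the units of the state.
- bot.observe(): the state, without advancing time (a new reading comes with each control period).
- bot.snapshot(name): name is "side" or "top" or "wrist"; returns a dict with "image" (384x512x3 uint8, red, green, blue), "depth" (384x512 float32, m along the optical axis (not along the pixel's ray), 0 where there is no reading), "camera_matrix" (3x3 intrinsics, pixels), "dist_coeffs" ([k1, k2, p1, p2, k3] as OpenCV has them; the pictures are not rectified), "T" (4x4, takes a point from camera to world coordinates). Camera axes: x right, y up, looking along -z (the intrinsics and any distortion apply to the point x, -y, -z); pixel columns grow to the right and rows downward; lengths in m; the calibration is good to about 2 mm. A picture is of the moment at which its call begins.
- bot.job_done(): hands the job in; it is judged then, once.
The state is a dict: "clock": time; "qpos": joint angles; "qd": joint speeds; "joint_efforts": joint torques, N m; "eef_pos": TCP position; "orientation": TCP orientation; "wrist_force": force on the tool from outside, world axes, zero at the start; "wrist_torque": the same for the moment, N m; "grip_width": finger opening in m; "finger_force": force on a finger pad.
Only numpy, scipy, OpenCV 4.12 (cv2) and the standard library are available. Lean on these libraries where they do the work, as an engineer would, in place of code of your own. Each camera call takes 0.05 s, during which the arm holds its last target. There are 200 camera calls.

## Working session

There is one attempt and no reset: what is moved stays moved. The work goes in short steps, Python scripts to look and compute and a tool call to move; the robot and the scene stay as the last step left them, time stands still between calls to the robot, and variables do not carry over. Pictures are saved under pics/ and viewed, at most 10 in all, crops included, and the job is handed in when it is done.

Besides the shell and the picture viewer there is one more tool, called after "Call:" by a JSON object that holds its "api" and its "payload". drive_tool: Moves the arm, as the interface text tells. Its arguments: {"type":"object","properties":{"series":{"type":"array","items":{"type":"array","items":{"type":"number"}}},"fingers":{"type":"number"},"force":{"type":"number"}},"required":["series"]}

```bash
mkdir -p pics; cat > h.py <<'E'
import numpy as np, cv2
from rig import bot
def snap(n,f=None):
    s=bot.snapshot(n)
    if f: cv2.imwrite('pics/'+f,s['image'][:,:,::-1])
    return s
def cloud(s):
    d=s['depth'];h,w=d.shape
    v,u=np.mgrid[:h,:w]
    p=cv2.undistortPoints(np.stack([u,v],-1).reshape(-1,1,2).astype(np.float64),np.array(s['camera_matrix']),np.array(s['dist_coeffs'])).reshape(h,w,2)
    P=np.stack([p[...,0]*d,-p[...,1]*d,-d,np.ones_like(d)],-1)
    W=(P@np.array(s['T']).T)[...,:3]
    W[d==0]=np.nan
    return W
E
python3 - <<'E'
from h import *
a=snap('top','top1.png');b=snap('side','side1.png')
np.savez('s1.npz',top=cloud(a),side=cloud(b),ti=a['image'],si=b['image'])
print(bot.observe())
E
```

```text
{'clock': 0.1, 'qpos': array([-1.25360285,  0.33284913, -0.06470577,  1.46084692,  0.02162074,
        1.34990657, -0.08850016]), 'qd': array([ 0.00114759, -0.00234544,  0.00044705, -0.00359766,  0.00063064,
       -0.00119141, -0.00038938]), 'joint_efforts': array([ 2.22723909e-03, -6.24536419e+01,  2.49835267e-02, -3.90716743e+01,
       -6.13160245e-02,  3.64510703e-02,  1.06130742e-05]), 'eef_pos': array([0.20819917, 0.588936  , 0.22181323]), 'orientation': array([-7.30568945e-05,  1.69066315e-01,  9.85604459e-01, -6.52795507e-04]), 'wrist_force': array([ 0.90472261,  0.60693111, -0.29908865]), 'wrist_torque': array([0.00936787, 0.00183454, 0.01575397]), 'finger_force': 0.0, 'grip_width': 0.0871042579102268}
```

View pics/top1.png

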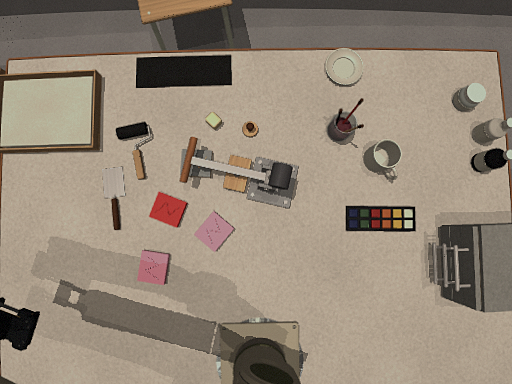

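View pics/side1.png

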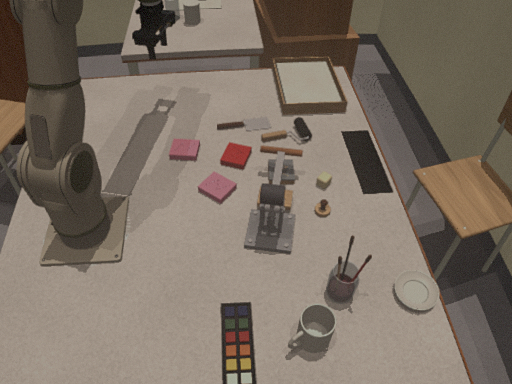

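Top view: press foot is around (273,180), counterweight (282,177), handle bar (188,160) and the grey block under the handle at about (202,162). The wax (213,120) and stamp (250,128) lie on the far side. The pink and red pads at (168,209), (214,231) and (153,266) are look-alikes.

```bash
python3 - <<'E'
from h import *
z=np.load('s1.npz');W=z['top'];I=z['ti']
for n,(u,v) in dict(block1=(207,155),block2=(203,172),handle=(188,160),hT=(193,141),hB=(184,179),bar=(220,166),bar2=(255,176),foot=(262,163),foot2=(290,202),cw=(282,177),wax=(213,120),stamp=(250,128),red=(168,209),pink=(214,231),roller=(132,130),rollh=(138,165),jar=(343,128)).items():
    print(n,W[v,u].round(3))
# region heights
R=W[130:215,170:305]
H=(R[...,2]*1000)
o=cv2.resize(I[130:215,170:305],None,fx=5.5,fy=5.5,interpolation=cv2.INTER_CUBIC)
cv2.imwrite('pics/crop1.png',o[:,:,::-1])
S=z['side'];M=(S[...,2]>0.012)&(S[...,2]<0.03)
for nm,C in (('top',W),('side',S)):
  img=z['ti'] if nm=='top' else z['si']
  M=(C[...,2]>0.010)&(C[...,2]<0.030)&(C[...,0]>.35)&(C[...,0]<.75)&(C[...,1]>-.2)&(C[...,1]<.35)
  n,L,st,c=cv2.connectedComponentsWithStats(M.astype(np.uint8))
  for i in range(1,n):
    if st[i,4]>40:
      p=C[L==i]; r=cv2.minAreaRect((p[:,:2]*1000).astype(np.float32)); print(nm,c[i].round(),st[i,4],np.round(r[0]),np.round(r[1]),round(r[2],1),np.median(p[:,2]).round(3),img[L==i].mean(0).round())
E
```

```text
block1 [0.612 0.145 0.025]
block2 [0.561 0.157 0.023]
handle [0.585 0.189 0.102]
hT [0.638 0.175 0.1  ]
hB [0.532 0.2   0.103]
bar [0.567 0.101 0.094]
bar2 [0.537 0.004 0.097]
foot [ 0.586 -0.018  0.016]
foot2 [ 0.468 -0.099  0.014]
cw [ 0.521 -0.061  0.201]
wax [0.716 0.125 0.033]
stamp [0.685 0.016 0.049]
red [0.453 0.262 0.024]
pink [0.387 0.127 0.024]
roller [0.691 0.368 0.036]
rollh [0.587 0.352 0.023]
jar [ 0.684 -0.261  0.037]
top [146. 133.] 80 [689. 334.] [61. 33.] 4.1 0.022 [92. 87. 80.]
top [250. 129.] 144 [693.  17.] [45. 47.] 88.3 0.015 [153. 118.  82.]
top [182. 159.] 83 [594. 223.] [15. 80.] 75.7 0.023 [128. 124. 116.]
top [203. 154.] 158 [616. 158.] [54. 29.] 79.6 0.023 [100.  97.  90.]
top [141. 169.] 105 [584. 343.] [79. 14.] 0.7 0.022 [117.  89.  62.]
top [263. 163.] 190 [577. -33.] [77. 44.] 75.7 0.017 [128. 122. 114.]
top [199. 172.] 217 [564. 168.] [63. 32.] 83.1 0.023 [86. 83. 76.]
top [273. 192.] 843 [529. -48.] [130. 131.] 76.0 0.017 [114. 108. 102.]
top [168. 210.] 827 [452. 264.] [89. 80.] 67.5 0.023 [172.  56.  52.]
top [213. 230.] 773 [385. 129.] [80. 90.] 49.2 0.023 [178. 131. 139.]
side [271. 136.] 93 [584. 343.] [74. 17.] 5.0 0.02 [108.  86.  66.]
side [304. 136.] 69 [684. 332.] [30. 59.] 70.4 0.022 [86. 79. 73.]
side [236. 154.] 554 [453. 265.] [97. 82.] 68.1 0.023 [140.  59.  55.]
side [271. 169.] 135 [562. 182.] [94. 23.] 85.4 0.023 [97. 91. 85.]
side [288. 171.] 277 [610. 177.] [93. 41.] 82.1 0.023 [96. 89. 82.]
side [219. 186.] 605 [386. 128.] [85. 93.] 50.6 0.023 [153. 102. 109.]
side [323. 182.] 65 [716. 114.] [25. 44.] 87.9 0.02 [101.  89.  70.]
side [322. 209.] 132 [691.  16.] [43. 45.] 25.3 0.015 [131. 105.  80.]
side [270. 231.] 1596 [528. -48.] [133. 130.] 76.0 0.017 [101.  94.  89.]
```

View pics/crop1.png

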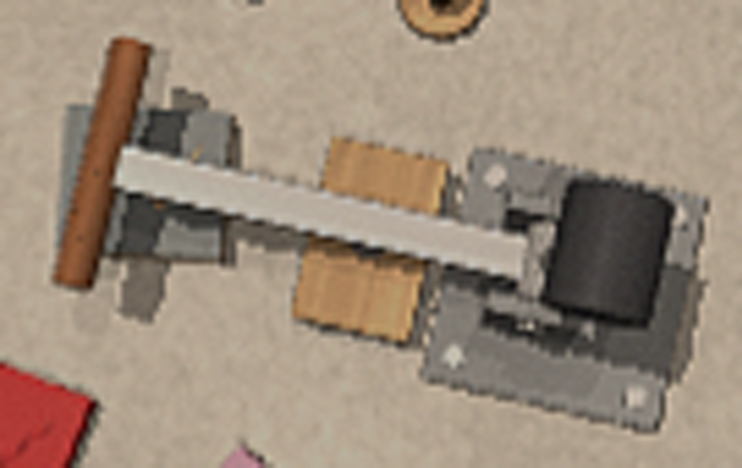

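```bash
cat >> h.py <<'E'
A=np.radians(-104.0); d=np.array([np.cos(A),np.sin(A)]); e=np.array([-d[1],d[0]])
O=np.array([.5285,-.048])-.015*d
def toP(p): q=np.asarray(p)[...,:2]-O; return np.stack([q@d,q@e],-1)
def toW(p): return O+np.asarray(p)[...,0:1]*d+np.asarray(p)[...,1:2]*e
E
python3 - <<'E'
from h import *
z=np.load('s1.npz')
pts=np.concatenate([z['top'].reshape(-1,3),z['side'].reshape(-1,3)]);pts=pts[np.isfinite(pts[:,0])]
P=np.c_[toP(pts),pts[:,2]]
print('O',O,'home',toW([-.095,0]))
r=P[(abs(P[:,1])<.06)&(abs(P[:,0])<.1)&(P[:,2]>.135)&(P[:,2]<.25)]
print('roll x,y,z',np.percentile(r,[1,50,99],axis=0).round(3))
for zz in np.arange(.13,.21,.01):
  q=r[abs(r[:,2]-zz)<.005]
  if len(q): print(zz.round(3),len(q),q[:,0].min().round(3),q[:,0].max().round(3))
b=P[(abs(P[:,1])<.09)&(P[:,0]<-.14)&(P[:,0]>-.3)&(P[:,2]>.015)&(P[:,2]<.03)]
print('block',len(b),cv2.minAreaRect((b[:,:2]*1000).astype(np.float32)))
h=P[(abs(P[:,1])<.09)&(P[:,0]<-.2)&(P[:,0]>-.3)&(P[:,2]>.085)&(P[:,2]<.12)]
print('handle',np.percentile(h,[1,50,99],axis=0).round(3))
for n,(u,v) in dict(wax=(213,120),stamp=(250,128),red=(168,209),jar=(343,128)).items(): print(n,toP(z['top'][v,u]))
E
```

```text
O [ 0.53212883 -0.03344556] home [0.55511141 0.05873253]
roll x,y,z [[ 0.001 -0.03   0.161]
 [ 0.034 -0.001  0.196]
 [ 0.052  0.03   0.204]]
0.16 19 0.012 0.047
0.17 53 0.001 0.052
0.18 115 -0.0 0.053
0.19 256 0.001 0.051
0.2 565 0.007 0.046
block 839 ((-220.70310974121094, 4.9588165283203125), (95.18311309814453, 81.30547332763672), 8.883374214172363)
handle [[-0.24  -0.064  0.086]
 [-0.225 -0.001  0.099]
 [-0.202  0.063  0.105]]
wax [-0.19854292  0.13990718]
stamp [-0.08450853  0.13648697]
red [-0.2673689  -0.14776828]
jar [0.18430324 0.20249901]
```

Call:
{"api": "drive_tool", "payload": {"series": [[-7.6, -6.5, -0.5, 1.475], [-7.6, -6.5, -0.5, 1.475], [-7.6, -6.5, -0.5, 1.475], [-7.6, -6.5, -0.5, 1.475], [-7.6, -6.5, -0.5, 1.475], [-7.6, -6.5, -0.5, 1.475], [-7.6, -6.5, -0.5, 1.475], [-7.6, -6.5, -0.5, 1.475], [-7.6, -6.5, -0.5, 1.475], [-7.6, -6.5, -0.5, 1.475], [-7.6, -6.5, -0.5, 1.475], [-7.6, -6.5, -0.5, 1.475]], "fingers": 0}}

```text
clock: 1.1
eef_pos: [0.4091, 0.2409, 0.2426]
orientation: [-0.0, 0.791, 0.612, 0.0]
wrist_force: [-0.4, 0.8, 0.4]
grip_width: 0.0152
finger_force: 0.0
```

```bash
cat >> h.py <<'E'
from scipy.spatial.transform import Rotation as Rn
def go(x,y,z,ang=76.):
    "units to drive so TCP is at press x,y and height z, tool x at world angle ang"
    s=bot.observe(); q=s['orientation']; R=Rn.from_quat([q[1],q[2],q[3],q[0]]).as_matrix()
    w=np.r_[toW([x,y]),z]; k=R.T@(w-s['eef_pos'])/.04
    cur=np.degrees(np.arctan2(R[1,0],R[0,0])); yaw=-np.radians((ang-cur+180)%360-180)
    print('t',round(s['clock'],2),'P',toP(s['eef_pos']).round(4),'z',s['eef_pos'][2].round(4),'F',(np.r_[s['wrist_force'][:2]@d,s['wrist_force'][:2]@e,s['wrist_force'][2]]).round(1),'move',k.round(2),'yaw',yaw.round(3),'w',s['grip_width'].round(4))
E
python3 -c "
from h import *
go(-.045,0,.225)"
```

```text
Traceback (most recent call last):
  File "h.py", line 25, in go
    print('t',round(s['clock'],2),'P',toP(s['eef_pos']).round(4),'z',s['eef_pos'][2].round(4),'F',(np.r_[s['wrist_force'][:2]@d,s['wrist_force'][:2]@e,s['wrist_force'][2]]).round(1),'move',k.round(2),'yaw',yaw.round(3),'w',s['grip_width'].round(4))
                                                                                                                                                                                                                               ^^^^^^^^^^^^^^^^^^^^^
AttributeError: 'float' object has no attribute 'round'
```

```bash
sed -i "s/s\['grip_width'\].round(4)/round(s['grip_width'],4)/" h.py
python3 -c "
from h import *
go(-.045,0,.225)"
```

```text
t 1.1 P [-0.2365 -0.1857] z 0.2426 F [-0.6 -0.6  0.4] move [-4.74  4.69  0.44] yaw -0.01 w 0.0152
```

Call:
{"api": "drive_tool", "payload": {"series": [[-4.74, 4.69, 0.44, 0], [-4.74, 4.69, 0.44, 0], [-4.74, 4.69, 0.44, 0], [-4.74, 4.69, 0.44, 0], [-4.74, 4.69, 0.44, 0], [-4.74, 4.69, 0.44, 0], [-4.74, 4.69, 0.44, 0], [-4.74, 4.69, 0.44, 0], [-4.74, 4.69, 1.1, 0], [-4.74, 4.69, 1.7, 0], [-4.74, 4.69, 1.7, 0], [-4.74, 4.69, 1.7, 0]]}}

```text
clock: 2.1
eef_pos: [0.5435, 0.014, 0.174]
orientation: [-0.001, 0.788, 0.616, -0.001]
wrist_force: [-0.3, -0.2, 0.3]
grip_width: 0.0004
finger_force: 0.0
```

```bash
python3 -c "
from h import *
go(.0,0,.175)
for s in ('side','wrist'):
  q=snap(s,s+'2.png')
"
```

```text
t 2.1 P [-0.0488 -0.0004] z 0.174 F [ 0.2 -0.2  0.3] move [-1.22  0.01 -0.02] yaw 0.001 w 0.0004
```

View pics/side2.png

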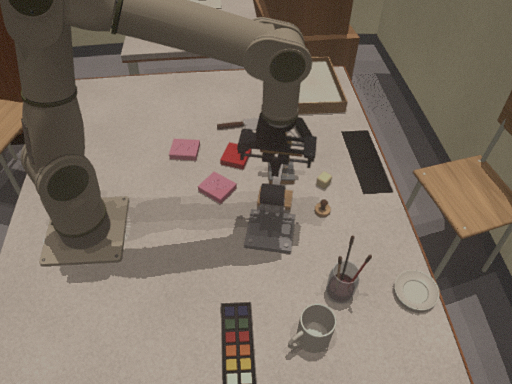

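The fingers stand in front of the counterweight, which is at (272,190). I'll push it back in two stages.

Call:
{"api": "drive_tool", "payload": {"series": [[-0.85, 0, 0, 0], [-1.1, 0, 0, 0], [-1.35, 0, 0, 0], [-1.6, 0, 0, 0], [-1.85, 0, 0.05, 0], [-2.1, 0, 0.1, 0], [-2.1, 0, 0.1, 0]]}}

```text
clock: 2.78
eef_pos: [0.5244, -0.0695, 0.1717]
orientation: [0.0, 0.789, 0.615, 0.001]
wrist_force: [-0.4, -0.1, 0.4]
grip_width: 0.001
finger_force: 0.0
```

```bash
python3 -c "
from h import *
go(.061,0,.151)
s=snap('side','side3.png');W=cloud(s);p=W.reshape(-1,3);p=p[np.isfinite(p[:,0])];P=np.c_[toP(p),p[:,2]]
r=P[(abs(P[:,1])<.035)&(P[:,0]>.03)&(P[:,0]<.14)&(P[:,2]>.06)&(P[:,2]<.22)]
print(np.percentile(r,[1,50,99],axis=0).round(3))
cv2.imwrite('pics/c3.png',cv2.resize(s['image'][100:260,190:350,::-1],None,fx=3.5,fy=3.5))
"
```

```text
t 2.78 P [0.0368 0.0012] z 0.1717 F [ 0.2 -0.4  0.4] move [-0.6  -0.03  0.52] yaw -0.002 w 0.001
[[ 0.042 -0.029  0.14 ]
 [ 0.075  0.     0.173]
 [ 0.091  0.03   0.217]]
```

View pics/c3.png

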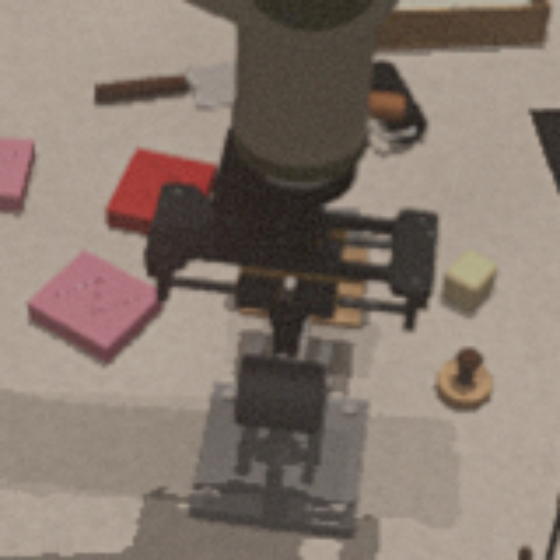

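The roll at crop pixel (285,395) has swung back to about half way, with the fingers still in front of it. I'll continue past the balance point and exit backwards and up.

Call:
{"api": "drive_tool", "payload": {"series": [[-0.25, 0, 0.14, 0], [-0.45, 0, 0.3, 0], [-0.6, 0, 0.48, 0], [-0.78, 0, 0.65, 0], [-0.93, 0, 0.78, 0], [-1.4, 0, 0.6, 0], [-2.3, 0, 0, 0], [-3.1, 0, -0.7, 0], [-3.2, 0, -1.6, 0], [-3.2, 0, -1.9, 0], [-3.2, 0, -1.9, 0]]}}

```text
clock: 3.75
eef_pos: [0.4945, -0.1936, 0.2495]
orientation: [0.002, 0.788, 0.615, 0.002]
wrist_force: [0.9, -0.8, 0.9]
grip_width: 0.0005
finger_force: 0.0
```

```bash
python3 -c "
from h import *
go(.17,0,.25)
s=snap('side');s2=snap('top')
p=np.concatenate([cloud(s).reshape(-1,3),cloud(s2).reshape(-1,3)]);p=p[np.isfinite(p[:,0])];P=np.c_[toP(p),p[:,2]]
go(.17,0,.25)
for i in range(2):
  r=P[(abs(P[:,1])<.075)&(P[:,0]>-.26)&(P[:,0]<-.2)&(P[:,2]>.05)&(P[:,2]<.13)]
print('old handle pts',len(r))
cv2.imwrite('pics/c4.png',np.hstack([cv2.resize(q['image'][100:260,lo:lo+160,::-1],None,fx=2.4,fy=2.4) for q,lo in((s,190),(s2,170))]))
"
```

```text
t 3.75 P [0.1645 0.0023] z 0.2495 F [0.6 1.1 0.9] move [-0.14 -0.06 -0.01] yaw -0.001 w 0.0005
t 3.85 P [0.163  0.0007] z 0.2459 F [-0.2  0.2 -0.6] move [-0.17 -0.02 -0.1 ] yaw 0.001 w 0.0006
old handle pts 0
```

View pics/c4.png

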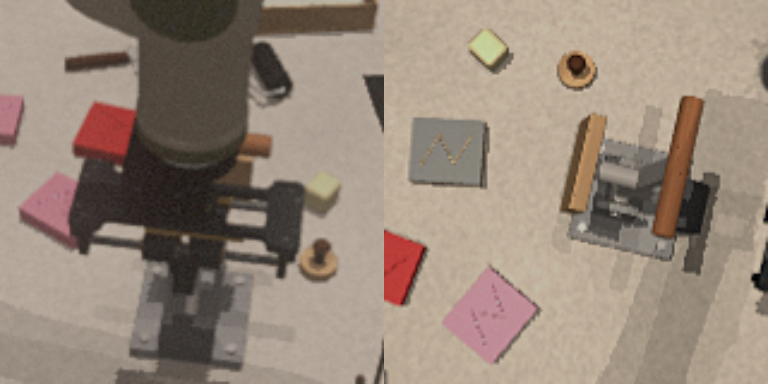

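Lever stands open: the handle is now over the hinge (680,165 right half), the platen upright (585,165). The block is free at (447,152), and nothing else has moved.

Call:
{"api": "drive_tool", "payload": {"series": [[0, 0, -1, 0], [0, 0, -2, 0], [0, 0, -3, 0], [0, 0, -4, 0], [0, 0, -4.6, 0], [0, 0, -4.6, 0], [0, 0, -4.6, 0]]}}

```text
clock: 4.43
eef_pos: [0.494, -0.1916, 0.4298]
orientation: [-0.0, 0.788, 0.616, -0.0]
wrist_force: [-0.2, 0.3, -0.9]
grip_width: 0.0008
finger_force: 0.0
```

```bash
cat >> h.py <<'E'
def block(s=None):
    s=s or snap('top'); W=cloud(s); P=np.concatenate([toP(W),W[...,2:]],-1)
    M=(abs(P[...,1])<.085)&(P[...,0]<-.045)&(P[...,0]>-.3)&(P[...,2]>.012)&(P[...,2]<.032)
    n,L,st,c=cv2.connectedComponentsWithStats(M.astype(np.uint8)); i=1+np.argmax(st[1:,4])
    b=P[L==i]; r=cv2.minAreaRect((b[:,:2]*1000).astype(np.float32)); print('block',np.round(r[0],1),np.round(r[1],1),round(r[2],1),'z',np.median(b[:,2]).round(4)); return s,P
E
python3 -c "
from h import *
s,P=block()
h=P[(abs(P[...,1])<.07)&(P[...,0]>-.05)&(P[...,0]<.1)&(P[...,2]>.27)&(P[...,2]<.36)]
print('handle',np.percentile(h,[1,50,99],axis=0).round(3),len(h))
go(-.33,0,.43)"
```

```text
block [-221.2    4.8] [91.5 81. ] 9.3 z 0.0229
handle [[ 0.028 -0.064  0.278]
 [ 0.04  -0.002  0.326]
 [ 0.051  0.064  0.33 ]] 621
t 4.48 P [0.1627 0.0008] z 0.4287 F [-0.6 -0.6  0. ] move [12.32 -0.   -0.04] yaw 0.001 w 0.0003
```

Call:
{"api": "drive_tool", "payload": {"series": [[11.7, 0.08, 0, 0], [11.7, 0.08, 0, 0], [11.7, 0.08, 0, 0], [11.7, 0.08, 0, 0], [11.7, 0.08, 0, 0], [11.7, 0.08, 0, 0], [11.7, 0.08, 0, 0], [11.7, 0.08, 0, 0], [11.7, 0.08, 0, 0], [11.7, 0.08, 0, 0], [11.7, 0.08, 0, 0], [11.7, 0.08, 0, 0]], "fingers": 0.45}}

```text
clock: 5.48
eef_pos: [0.6083, 0.2694, 0.425]
orientation: [-0.002, 0.785, 0.619, -0.003]
wrist_force: [0.3, 1.5, -1.9]
grip_width: 0.0394
finger_force: 0.0
```

```bash
python3 -c "
from h import *
go(-.305,.004,.03)"
```

```text
t 5.48 P [-0.3123  0.0006] z 0.425 F [-1.5 -0.1 -1.9] move [-0.16  0.15  9.87] yaw 0.009 w 0.0394
```

Call:
{"api": "drive_tool", "payload": {"series": [[0, 0.03, 9.8, 0], [0, 0.03, 9.8, 0], [0, 0.03, 9.8, 0], [0, 0.03, 9.8, 0], [0, 0.03, 9.8, 0], [0, 0.03, 9.8, 0], [0, 0.03, 9.8, 0], [0, 0.03, 9.8, 0], [0, 0.03, 9.8, 0], [0, 0.03, 9.8, 0], [0, 0.03, 9.8, 0], [0, 0.03, 9.8, 0]]}}

```text
clock: 6.48
eef_pos: [0.609, 0.2602, 0.0366]
orientation: [-0.0, 0.788, 0.616, -0.002]
wrist_force: [0.6, 0.3, 1.5]
grip_width: 0.0389
finger_force: 0.0
```

```bash
python3 -c "
from h import *
go(-.305,.004,.009)"
```

```text
t 6.48 P [-0.3035  0.0036] z 0.0366 F [-0.4  0.5  1.5] move [0.04 0.01 0.69] yaw 0.0 w 0.0389
```

Call:
{"api": "drive_tool", "payload": {"series": [[0, 0, 0.65, 0], [0, 0, 0.65, 0], [-0.3, 0, 0.65, 0], [-0.6, 0, 0.65, 0], [-0.85, 0, 0.65, 0], [-1.1, 0, 0.65, 0], [-1.35, 0, 0.65, 0], [-1.6, 0, 0.65, 0], [-1.85, 0, 0.65, 0], [-2.1, 0, 0.65, 0], [-2.35, 0, 0.65, 0], [-2.5, 0, 0.65, 0]]}}

```text
clock: 7.48
eef_pos: [0.5861, 0.1621, 0.0125]
orientation: [0.0, 0.788, 0.615, -0.0]
wrist_force: [0.3, 1.6, 1.5]
grip_width: 0.039
finger_force: 1.0
```

```bash
python3 -c "
from h import *
go(-.1495,.004,.009)
block()
q=snap('side');cv2.imwrite('pics/c5.png',cv2.resize(q['image'][90:260,180:360,::-1],None,fx=3,fy=3))"
```

```text
t 7.48 P [-0.2028  0.0051] z 0.0125 F [-1.6 -0.1  1.5] move [-1.33 -0.03  0.09] yaw -0.001 w 0.039
block [-141.8   -2.9] [79.3 80.3] 0.1 z 0.0228
```

View pics/c5.png

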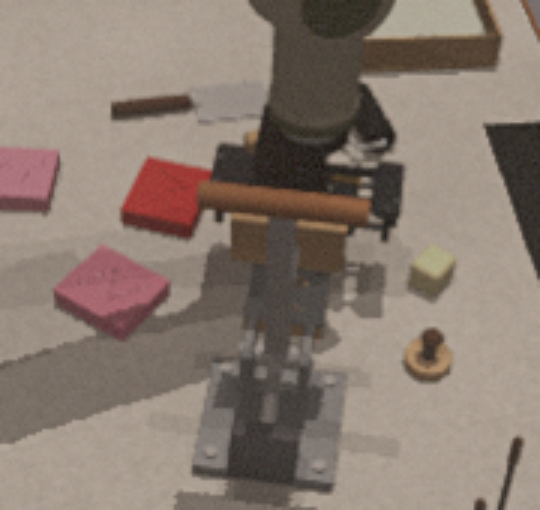

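The block is squared against both fingers and the lever is still open. I'll push on gently.

Call:
{"api": "drive_tool", "payload": {"series": [[-0.25, 0, 0, 0], [-0.5, 0, 0, 0], [-0.75, 0, 0, 0], [-0.95, 0, 0, 0], [-1.1, 0, 0, 0], [-1.2, 0, 0, 0], [-1.3, 0, 0, 0], [-1.35, 0, 0, 0], [-1.35, 0, 0, 0]]}}

```text
clock: 8.33
eef_pos: [0.5735, 0.1117, 0.0127]
orientation: [-0.0, 0.788, 0.616, 0.0]
wrist_force: [0.9, 1.5, 0.0]
grip_width: 0.0393
finger_force: 0.7
```

```bash
python3 -c "
from h import *
go(-.1495,.004,.009)
block()"
```

```text
t 8.33 P [-0.1509  0.005 ] z 0.0127 F [-1.7  0.5  0. ] move [-0.03 -0.02  0.09] yaw 0.001 w 0.0393
block [-84.3 -13.9] [ 58.2 114.9] 15.1 z 0.0228
```

Call:
{"api": "drive_tool", "payload": {"series": [[-0.03, 0, 0, 0], [-0.06, 0, 0, 0], [-0.09, 0, 0, 0], [-0.12, 0, 0, 0], [-0.12, 0, 0, 0]]}}

```text
clock: 8.8
eef_pos: [0.5734, 0.1115, 0.0133]
orientation: [-0.001, 0.787, 0.617, 0.003]
wrist_force: [3.3, 12.5, 0.3]
grip_width: 0.0391
finger_force: 7.0
```

```bash
python3 -c "
from h import *
go(-.1495,.004,.009)"
```

```text
t 8.8 P [-0.1506  0.005 ] z 0.0133 F [-12.9   0.2   0.3] move [-0.03 -0.02  0.11] yaw 0.003 w 0.0391
```

The force rose to 13 N without further travel, so the block is seated against the foot. I'll back off and look.

Call:
{"api": "drive_tool", "payload": {"series": [[0.1, 0, 0, 0], [0.4, 0, 0, 0], [0.9, 0, 0, 0], [1.5, 0, 0, 0], [2.2, 0, 0, 0], [3, 0, -0.5, 0], [3.2, 0, -1.3, 0], [3.2, 0, -2.2, 0], [3.2, 0, -3.1, 0], [3.2, 0, -3.5, 0], [3.2, 0, -3.5, 0], [3.2, 0, -3.5, 0]]}}

```text
clock: 9.8
eef_pos: [0.6036, 0.2314, 0.1532]
orientation: [0.0, 0.788, 0.616, 0.001]
wrist_force: [0.5, -0.7, -1.2]
grip_width: 0.039
finger_force: 0.0
```

```bash
python3 -c "
from h import *
go(-.2785,.004,.16)
s=snap('top');W=cloud(s);P=np.concatenate([toP(W),W[...,2:]],-1)
M=(abs(P[...,1])<.085)&(P[...,0]<-.052)&(P[...,0]>-.2)&(P[...,2]>.015)&(P[...,2]<.032)
b=P[M];print(np.percentile(b,[1,50,99],axis=0).round(4),len(b),cv2.minAreaRect((b[b[:,0]<-.07][:,:2]*1000).astype(np.float32)))
for lo in (-.03,0,.03):
  q=b[abs(b[:,1]-lo)<.01]; print('rear x at y',lo,q[:,0].min().round(4) if len(q) else None)
h=P[(abs(P[...,1])<.07)&(P[...,0]>-.05)&(P[...,0]<.1)&(P[...,2]>.27)&(P[...,2]<.36)]
print('handle',np.median(h,0).round(3))
cv2.imwrite('pics/c6.png',cv2.resize(s['image'][110:220,170:320,::-1],None,fx=5,fy=5))"
```

```text
t 9.8 P [-0.2743  0.0052] z 0.1532 F [ 0.5  0.7 -1.2] move [ 0.11 -0.03 -0.17] yaw 0.0 w 0.039
[[-0.1397 -0.0422  0.0176]
 [-0.103  -0.0037  0.0228]
 [-0.0643  0.0366  0.0272]] 674 ((-105.37106323242188, -2.3595046997070312), (70.42546844482422, 80.3801498413086), 0.27102920413017273)
rear x at y -0.03 -0.1399
rear x at y 0 -0.1401
rear x at y 0.03 -0.1408
handle [ 0.04  -0.001  0.326]
```

View pics/c6.png

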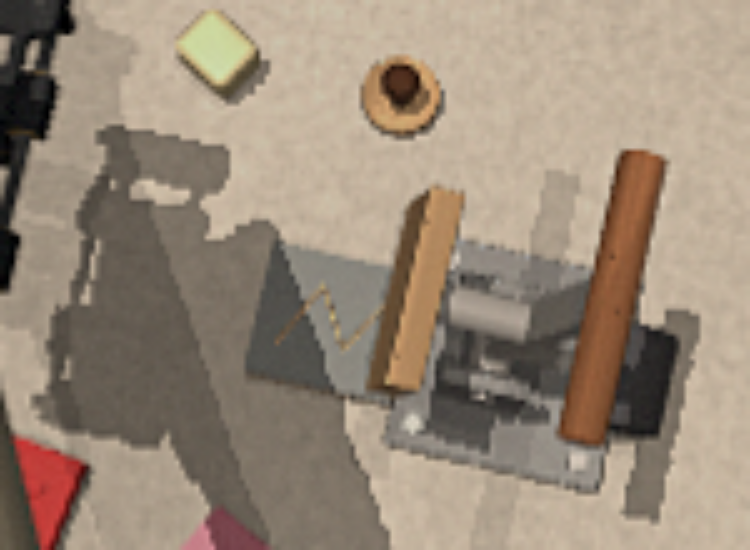

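The block's rear edge is at x = -140 mm, where it should be, square to 0.3° and 3 mm off centre. The lever is open at about 1.74 rad, the bystanders have not moved and the tool is clear.

```bash
python3 -c "
from rig import bot
print(bot.job_done())"
```

```text
the job is handed in; nothing more can be done
None
```

The job is handed in: the press lever stands open by itself at about 1.74 rad, and the block lies flat against the foot, square to about 0.3° and about 3 mm off midway; no verdict came back.

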